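# Empty the saw's catch tray and show the star bar to the inspection camera

## Robot

A 7-joint arm with a two-finger parallel gripper is mounted at the origin on the work surface. World frame = base frame: x ahead of the robot, y to its left, z up, the work surface at z = 0. Lengths are in m, angles in rad, forces in N, time in s.
With the tool pointing down it reaches from about 0.425 to 0.925 m from the base axis. Payload 6.8 kg.
Tool frame: the origin (TCP) lies on the mounting face of the last link; the fingertips stand 173 mm ahead of it and the grasp point (between the pads) lies 155 mm ahead of it; z points along the fingers, y is the line along which they close (so a half turn about z gives the same grasp; the last joint's range is limited). The gripper opens to 85 mm and grips with 20 to 120 N. Pads are 22 mm wide; open, the fingers measure 114 mm over their backs; the gripper's body (76 mm by 85 mm) begins 54 mm behind the grasp point. The pads swing forward as they close: fully open they stand 13 mm farther back than shut.
Start: joints at [1.211, 0.477, 0.022, 1.555, -0.011, 1.109, -0.083], TCP at [0.168, -0.654, 0.405] pointing down, gripper open.
Joint ranges: [-2.96, 2.96], [-0.34, 2.1], [-1.41, 1.46], [0.24, 2.44], [-1.37, 4.51], [0.17, 1.92], [-2.96, 2.96]. Speed limits (rad/s): [2.39, 2.39, 3.14, 3.14, 3.14, 3.14, 3.14].

## Interface

Orientations are given as a unit quaternion [x, y, z, w].
In Python, from plant import ctrl, imaging, ticket gives the robot as it stands. The module is installed in compiled form; this text tells all that it offers.
- The arm moves only by the tool drive_tool, never from a script. Its argument "moves" is a list of rows, each a list of 3 entries, a list of its own where there are three numbers: the turn, a rotation vector about the tool's x, y, z as a fraction of full scale, then the shift along the tool's x, y, z as a fraction of full scale, then the opening, from 0 (shut) to 1 (fully open). In form: [[[ax, ay, az], [dx, dy, dz], fingers], ...]. A call has 1 to 10 rows; each row is the pose to reach, as a shift and turn from the pose commanded when the call began, along the tool's axes at that moment; what a row does not reach only later rows make up. Full scale, the value 1, is 500 mm for a shift and pi/2 rad for a turn. A row lasts 1/8 s, in which the tool goes at most 62.5 mm and 10.7 degrees, less where a joint would pass 70% of its speed; a pose out of reach is approached as far as the arm can. A call with a number of a shift or a turn outside -1 to 1 is refused whole. A call with a gripper value outside its range is refused whole. The fingers move at their own pace and stop on an object; "force" is the grip in N (left out, the last holds). Time passes only in rows, so rows that repeat a pose let the fingers close. It gives the time, the measured TCP pose, the force, the opening and the grip force at its end, in the units of the state.
- ctrl.observe(): the state, without advancing time (a new reading comes with each control period).
- imaging.read_camera(name): name is "scene" or "top" or "wrist"; returns (picture, depth): 384x512x3 uint8, red, green, blue; 384x512 float32, m along the optical axis (not along the pixel's ray), 0 where there is no reading.
- imaging.camera_model(name): a dict with "vfov" (degrees; the focal length in pixels is half the picture's height over the tangent of half this angle, whatever the lens; pixels are square), "cx", "cy" (the principal point, pixels), "k1" (the pictures are not rectified: a ray, as slopes to the right and down, at radius r is drawn at 1 + k1 r^2 times it, then the intrinsics apply), "R" (3x3) and "t" (3): a world point X has camera coordinates R X + t; the wrist camera has in their place "hand_eye" (4x4, takes a point from camera to tool coordinates, whose origin is the TCP and whose axes are the flange's). Camera axes: x right, y down, z forward; pixel columns grow to the right and rows downward; lengths in m; the calibration is good to about 2 mm. A picture is of the moment at which its call begins: read the wrist's pose just before it. camera_model takes no time and is no camera call.
- ticket.finish_job(): hands the job in; it is judged then, once.
The state is a dict: "time_s": time; "joint_positions": joint angles; "qd": joint speeds; "joint_efforts": joint torques, N m; "eef_pos": TCP position; "ee_rot": TCP orientation; "wrist_force": force on the tool from outside, world axes, zero at the start; "moment": the same for the moment, N m; "width": finger opening in m; "gripper_force": force on a finger pad.
Only numpy, scipy, OpenCV 4.12 (cv2) and the standard library are available. Lean on these libraries where they do the work, as an engineer would, in place of code of your own. Each camera call takes 0.05 s, during which the arm holds its last target. There are 200 camera calls.

## Task

Empty the band saw's catch tray: put the two square bars in the grey tote, then pick up the eight-sided star bar and hold it up in the air in front of the inspection camera, with its flat sawn end (the star) facing the lens squarely, in the middle of the view and 100 mm from the front of the lens. Finish while holding it still there in the gripper, with the square bars left lying in the tote; do not shift the camera, and leave the glue bottle, the stack of hexagons and the mallet where they are.

Things in the scene. Friction and masses are not known exactly. Their poses are not given: they have to be found in the camera images.
- star_bar: Eight-sided (octagon) bar of glued wooden rods, 42 mm across flats, 120 mm long, about 0.13 kg, lying on a flat in any of the tray's three places. Origin: middle of its length, on its underside, 21 mm below its axis. x runs along the bar to the flat sawn end, which shows a star; the other end is raw, its rods standing out unevenly by 2 to 9 mm. z up as it lies.
- sawn_end (a point): Centre of the star bar's flat sawn end, on the bar's axis, 60 mm from the bar's middle. Axes as the star bar: x points out of the sawn face.
- edging_a: Square-section wooden bar, 30 x 30 mm, 110 mm long, about 0.08 kg, chequered ends, lying in the catch tray. Origin: middle of its underside; x along its length, z up as it lies.
- edging_b: A second square bar, the same as edging_a, also lying in the catch tray.
- catch_tray: Fixed open steel tray by the band saw, 210 mm (x) by 360 mm (y), walls 32 mm high, floor and walls 3 mm thick; the three bars lie on its floor side by side, about 100 mm apart along its y, each roughly along its x. Past its -y edge a 190 mm wide chute rises away to 175 mm height. Origin: middle of its underside; z up.
- tote: Loose grey plastic tote, open on top, 300 mm (x) by 200 mm (y), 70 mm high, walls and floor 4 mm thick, empty at the start. Origin: middle of its underside; z up.
- camera_stand: Fixed stand of the inspection camera: 150 x 180 mm base plate, 28 mm column to 392 mm height, and a fork that carries the white camera head 290 mm above the bench. Origin: middle of the base's underside; x is the level direction in which the camera looks.
- lens (a point): Middle of the front of the lens, inside the ring light (72 mm across) of the camera head, 80 mm ahead of its tilt axis. x points out of the lens along the view, y is level. The head looks downwards by 0.1 to 0.5 rad and is held by friction only: do not push it. The sawn end is to be 100 mm along x from this point.
- glue_bottle: White plastic glue bottle, 60 mm across, 165 mm high, standing on the bench; leave it alone. Origin: middle of its underside.
- hex_stack: Stack of hexagonal wooden plates glued together, 90 mm across corners, 58 mm high, on the bench; leave it alone. Origin: middle of its underside.
- mallet: Rubber mallet with a wooden handle, 260 mm long, lying on the bench; leave it alone. Origin: about its middle, on its underside; x along it, from the handle to the head.

How it is judged:
By the outcome, as a careful person would: the job done as asked, in the order asked, and still so for the second after the job is handed in, while the arm keeps its last pose, push and grip.
It also fails if it takes over 64 s, if anything falls off the work surface, if the arm or the gripper's body presses on something with over 40 N, if the wrist force passes 120 N, or if a joint passes its speed limit or range.

## Working session

There is one attempt and no reset: what is moved stays moved. The work goes in short steps, Python scripts to look and compute and a tool call to move; the robot and the scene stay as the last step left them, time stands still between calls to the robot, and variables do not carry over. Pictures are saved under pics/ and viewed, at most 10 in all, crops included, and the job is handed in when it is done.

Besides the shell and the picture viewer there is one more tool, called after "Call:" as name(argument=value, ...) on one line, values as JSON. drive_tool: Moves the arm, as the interface text tells. Its arguments: {"type":"object","properties":{"moves":{"type":"array","items":{"type":"array"}},"force":{"type":"number"}},"required":["moves"]}

```bash
mkdir -p pics; cat > h.py <<'E'
import numpy as np, cv2
from scipy.spatial.transform import Rotation as R
from plant import ctrl, imaging, ticket
def model(name, st=None):
    m=imaging.camera_model(name); f=192/np.tan(np.radians(m['vfov'])/2)
    if 'hand_eye' in m:
        st=st or ctrl.observe()
        T=np.eye(4);T[:3,:3]=R.from_quat(st['ee_rot']).as_matrix();T[:3,3]=st['eef_pos']
        W=T@np.array(m['hand_eye']); Rc=W[:3,:3]; c=W[:3,3]
    else:
        Rc=np.array(m['R']).T; c=-Rc@np.array(m['t'])
    return dict(f=f,cx=m['cx'],cy=m['cy'],k1=m['k1'],Rc=Rc,c=c)
def rays(M,uv):
    uv=np.asarray(uv,float).reshape(-1,2)
    d=(uv-[M['cx'],M['cy']])/M['f']; s=d.copy()
    for _ in range(20): s=d/(1+M['k1']*(s**2).sum(1,keepdims=True))
    return np.c_[s,np.ones(len(s))]
def plane(M,uv,z):
    w=rays(M,uv)@M['Rc'].T
    return M['c']+w*((z-M['c'][2])/w[:,2])[:,None]
def cloud(M,dep):
    v,u=np.mgrid[:384,:512]; r=rays(M,np.c_[u.ravel(),v.ravel()])
    return ((r*dep.reshape(-1,1))@M['Rc'].T+M['c']).reshape(384,512,3)
def proj(M,X):
    p=(np.asarray(X).reshape(-1,3)-M['c'])@M['Rc']; s=p[:,:2]/p[:,2:]
    return s*(1+M['k1']*(s**2).sum(1,keepdims=True))*M['f']+[M['cx'],M['cy']]
def shot(name):
    st=ctrl.observe(); p,d=imaging.read_camera(name); return model(name,st),p,d
E
cat > a.py <<'E'
from h import *
st=ctrl.observe(); print(st)
for n in ['scene','top','wrist']:
    M,p,d=shot(n); np.savez(f'{n}0.npz',p=p,d=d,**M); cv2.imwrite(f'pics/{n}0.png',p[...,::-1]); print(n,M['c'].round(3),M['Rc'].round(2).tolist(),M['f'],M['k1'])
E
python3 a.py
```

```text
{'time_s': 0.0, 'joint_positions': array([ 1.21090381,  0.47778216,  0.02230462,  1.55646006, -0.01152234,
        1.10930954, -0.08307166]), 'qd': array([ 0.00084404, -0.00017169, -0.00218162,  0.00061377,  0.00178113,
        0.00209855, -0.00080513]), 'joint_efforts': array([ 5.57537132e-04, -5.96438920e+01,  1.60790998e+00, -2.81190044e+01,
        1.24860794e-02,  9.21176921e-03, -4.13003050e-06]), 'eef_pos': array([ 0.1681281 , -0.6534329 ,  0.40373314]), 'ee_rot': array([ 9.92080648e-01,  1.25599157e-01, -1.64393743e-04, -9.01135565e-04]), 'wrist_force': array([-0.0653815 , -0.53751587,  0.1618645 ]), 'moment': array([0.00787919, 0.01670177, 0.00318312]), 'gripper_force': 0.0, 'width': 0.08544478106308154}
scene [1.086 0.742 1.32 ] [[-0.79, 0.5, -0.36], [0.62, 0.62, -0.48], [-0.02, -0.6, -0.8]] 409.9182058917353 -0.07697164396993957
top [0.469 0.077 1.46 ] [[0.03, -1.0, 0.08], [-1.0, -0.03, -0.01], [0.01, -0.08, -1.0]] 448.19842924200753 -0.17077191922131713
wrist [ 0.24  -0.636  0.374] [[0.25, -0.93, -0.28], [-0.97, -0.24, -0.07], [-0.0, 0.29, -0.96]] 282.55837613941105 0.010650003796732338
```

View pics/scene0.png

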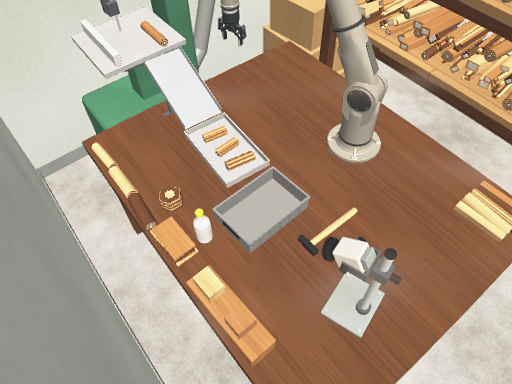

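View pics/top0.png

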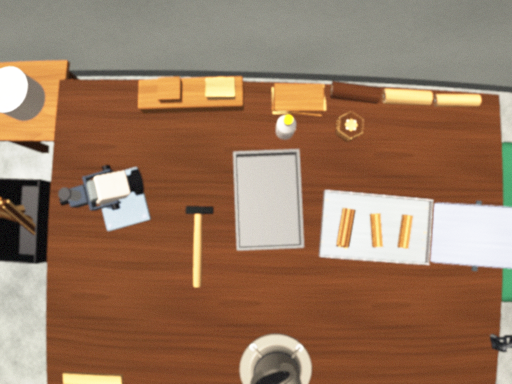

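The scene view shows the tray with three bars at (215,133), (227,147), (240,160), the tote at (262,207) and the camera head at (350,255). The top view shows the bars at (345,228), (376,230), (405,231), the tote at (268,200) and the camera at (115,185), facing right (about -y).

```bash
cat > b.py <<'E'
from h import *
L=lambda n:np.load(f'{n}0.npz')
T=L('top');S=L('scene')
a=cv2.resize(T['p'][180:275,310:440],(780,570),interpolation=cv2.INTER_CUBIC)
cv2.imwrite('pics/topcrop.png',a[...,::-1])
b=cv2.resize(S['p'][115:180,180:275],(790,540),interpolation=cv2.INTER_CUBIC)
cv2.imwrite('pics/scenecrop.png',b[...,::-1])
for n,box in (('top',(190,262,322,430)),('scene',(118,178,185,268))):
    D=L(n);C=cloud(D,D['d']);hsv=cv2.cvtColor(D['p'],cv2.COLOR_RGB2HSV)
    m=((hsv[...,1]>75)&(hsv[...,0]<25)).astype(np.uint8)
    k=np.zeros_like(m);r0,r1,c0,c1=box;k[r0:r1,c0:c1]=1
    # inside tray
    nn,lab,st,ce=cv2.connectedComponentsWithStats(m*k)
    for i in range(1,nn):
        if st[i,4]<60: continue
        q=lab==i; P=C[q]; z=np.percentile(P[:,2],[5,50,95]); 
        X=plane(D,np.argwhere(q)[:,::-1],z[1]) 
        print(n,i,st[i],ce[i].round(1),'z',z.round(3),'top-plane rect',cv2.minAreaRect((X[:,:2]*1000).astype(np.float32)))
D=L('top');C=cloud(D,D['d'])
print('tote/tray/bench z');
for u,v in ((268,200),(380,205),(361,240),(268,270),(115,185),(286,126),(350,125),(304,200),(135,185)): print(u,v,C[v,u].round(3), S and '')
print('tote corners', plane(D,[(234,151),(300,149),(303,248),(237,250)],.07).round(3).tolist())
print('tray corners', plane(D,[(324,190),(433,199),(430,265),(319,257)],.032).round(3).tolist())
E
python3 b.py
```

```text
top 2 [340 190  90   9 409] [397.9 192.4] z [-0.005  0.001  0.006] top-plane rect ((578.7025756835938, -351.39520263671875), (26.94803237915039, 305.3513488769531), 1.5690724849700928)
top 3 [337 208  18  40 492] [345.2 227.5] z [0.034 0.043 0.049] top-plane rect ((465.34722900390625, -208.89788818359375), (40.71111297607422, 124.09346008300781), 80.86061096191406)
top 4 [370 214  13  33 314] [375.8 229.8] z [0.016 0.033 0.038] top-plane rect ((459.4525146484375, -311.98095703125), (105.29288482666016, 34.14615249633789), 5.1810832023620605)
top 5 [398 215  15  34 325] [404.7 231.1] z [0.018 0.033 0.038] top-plane rect ((457.6679382324219, -408.51007080078125), (35.881690979003906, 107.45780944824219), 82.20370483398438)
top 6 [322 258  51   4 120] [340.7 260.1] z [-0.005  0.001  0.006] top-plane rect ((360.81011962890625, -226.15235900878906), (9.839537620544434, 166.038330078125), 0.8697454333305359)
scene 3 [231 118  37  39 754] [254.8 130.7] z [-0.007 -0.002  0.004] top-plane rect ((338.53533935546875, -318.389404296875), (237.40643310546875, 168.1124267578125), 51.14835357666015
[... 738 characters left out ...]
312)
scene 18 [247 166  21  12  79] [258.  172.8] z [-0.007 -0.003  0.003] top-plane rect ((433.8618469238281, -122.2893295288086), (22.813533782958984, 101.93059539794922), 86.3216781616211)
tote/tray/bench z
268 200 [0.549 0.038 0.   ] 
380 205 [ 0.542 -0.334 -0.   ] 
361 240 [ 0.425 -0.271  0.   ] 
268 270 [ 0.321  0.032 -0.001] 
115 185 [0.559 0.445 0.315] 
286 126 [ 0.768 -0.008  0.126] 
350 125 [ 0.794 -0.219  0.057] 
304 200 [ 0.552 -0.08  -0.003] 
135 185 [0.563 0.401 0.282] 
tote corners [[0.696, 0.15, 0.07], [0.708, -0.057, 0.07], [0.399, -0.073, 0.07], [0.388, 0.131, 0.07]]
tray corners [[0.584, -0.141, 0.032], [0.564, -0.505, 0.032], [0.348, -0.497, 0.032], [0.37, -0.129, 0.032]]
```

View pics/topcrop.png

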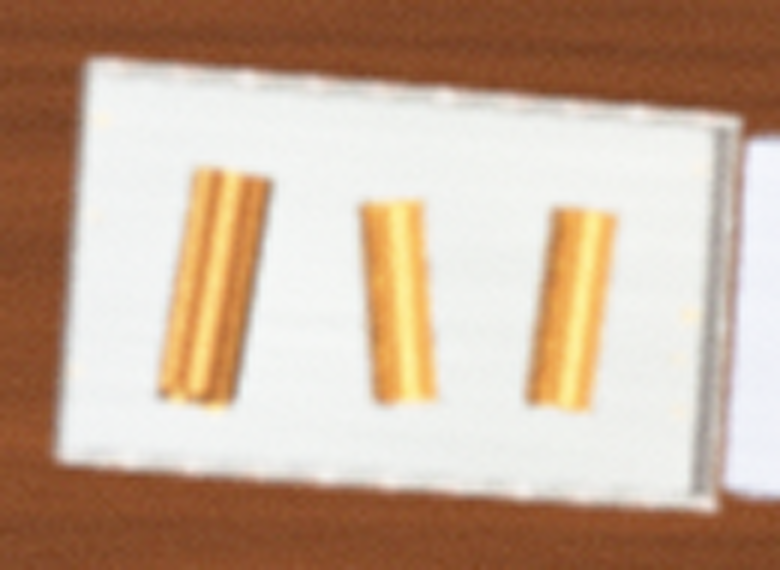

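View pics/wrist0.png

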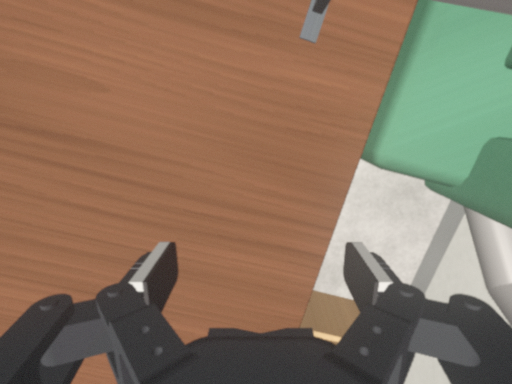

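The star bar is the one at y≈-0.21, with its flat end towards +x and its raw end towards -x. The square bars are at y≈-0.31 and -0.41. I'll look from above with the wrist camera before the first grasp.

```bash
cat >> h.py <<'E'
def down(h):
    return R.from_matrix(np.array([[np.cos(h),np.sin(h),0],[np.sin(h),-np.cos(h),0],[0,0,-1]]))
def to(pos,rot,frm=None):
    """prints turn, shift fractions from present (or frm) pose, and the rows needed"""
    if frm is None: st=ctrl.observe(); frm=(st['eef_pos'],R.from_quat(st['ee_rot']))
    p,r=frm; rv=(r.inv()*rot).as_rotvec(); s=r.inv().apply(np.asarray(pos)-p)
    print('turn',(rv/(np.pi/2)).round(4).tolist(),'shift',(s/.5).round(4).tolist(),'rows',np.linalg.norm(s)/.0625,np.degrees(np.linalg.norm(rv))/10.7)
E
python3 - <<'E'
from h import *
to([.458,-.411,.33],down(np.radians(-7.8)))
E
```

```text
turn [-0.0009, 0.0002, 0.247] shift [0.6823, -0.3251, 0.1483] rows 6.161642145691474 2.0774705627505194
```

Call:
drive_tool(moves=[[[0, 0, 0.247], [0.682, -0.325, 0.148], 1], [[0, 0, 0.247], [0.682, -0.325, 0.148], 1], [[0, 0, 0.247], [0.682, -0.325, 0.148], 1], [[0, 0, 0.247], [0.682, -0.325, 0.148], 1], [[0, 0, 0.247], [0.682, -0.325, 0.148], 1], [[0, 0, 0.247], [0.682, -0.325, 0.148], 1], [[0, 0, 0.247], [0.682, -0.325, 0.148], 1], [[0, 0, 0.247], [0.682, -0.325, 0.148], 1], [[0, 0, 0.247], [0.682, -0.325, 0.148], 1]], force=50)

```text
time_s: 1.27
eef_pos: [0.4563, -0.4131, 0.3309]
ee_rot: [0.998, -0.07, -0.0, 0.001]
wrist_force: [0.5, -0.9, 0.2]
width: 0.0855
gripper_force: 0.0
```

```bash
cat > c.py <<'E'
from h import *
import sys
st=ctrl.observe(); print(st['time_s'],st['eef_pos'].round(4),st['joint_positions'].round(2))
M,p,d=shot('wrist'); C=cloud(M,d); cv2.imwrite(f'pics/w_{st["time_s"]:.2f}.png',p[...,::-1])
hsv=cv2.cvtColor(p,cv2.COLOR_RGB2HSV)
m=((hsv[...,1]>75)&(hsv[...,0]<28)&(C[...,2]>.012)&(C[...,2]<.07)&(C[...,1]<-.12)).astype(np.uint8)
nn,lab,s,ce=cv2.connectedComponentsWithStats(m)
for i in range(1,nn):
    if s[i,4]<400: continue
    q=lab==i; P=C[q]; zt=np.percentile(P[:,2],90); T=P[P[:,2]>zt-.006]
    print(s[i],'ztop',zt.round(4),'rect top',cv2.minAreaRect((T[:,:2]*1000).astype(np.float32)))
E
python3 c.py
```

```text
1.275 [ 0.4563 -0.4131  0.3309] [ 0.63  0.46  0.    1.77  0.    0.91 -1.08]
[ 243  127   31  109 3228] ztop 0.0348 rect top ((459.2030334472656, -412.3492126464844), (29.1220760345459, 109.32622528076172), 82.31523132324219)
[ 128  138   68  107 3809] ztop 0.0348 rect top ((461.31695556640625, -315.56036376953125), (109.14212036132812, 30.549137115478516), 5.476665496826172)
[  24  140   72  126 5898] ztop 0.0466 rect top ((466.3675231933594, -215.0347900390625), (31.21833038330078, 125.75426483154297), 81.40574645996094)
```

Call:
drive_tool(moves=[[[0, 0, 0], [0.006, -0.002, 0.1], 1], [[0, 0, 0], [0.006, -0.002, 0.2], 1], [[0, 0, 0], [0.006, -0.002, 0.298], 1], [[0, 0, 0], [0.006, -0.002, 0.298], 1], [[0, 0, 0], [0.006, -0.002, 0.298], 0], [[0, 0, 0], [0.006, -0.002, 0.298], 0], [[0, 0, 0], [0.006, -0.002, 0.298], 0], [[0, 0, 0], [0.006, -0.002, 0.298], 0], [[0, 0, 0], [0.006, -0.002, 0.298], 0], [[0, 0, 0], [0.006, -0.002, 0.298], 0]], force=50)

```text
time_s: 2.58
eef_pos: [0.4617, -0.4114, 0.1837]
ee_rot: [0.998, -0.068, 0.001, 0.001]
wrist_force: [-1.7, 0.5, 8.1]
width: 0.0289
gripper_force: 51.2
```

```bash
python3 - <<'E'
from h import *
st=ctrl.observe(); p=st['eef_pos']
# tote pose from top view depth/corners
C=cloud(*(lambda D:(D,D['d']))(np.load('top0.npz'))); 
D=np.load('top0.npz'); g=C[140:260,225:312]; m=(g[...,2]>.058)&(g[...,2]<.08)
P=g[m][:,:2]*1000; print('tote rim',cv2.minAreaRect(P.astype(np.float32)),m.sum())
r=down(np.radians(-7.7)); frm=(p,R.from_quat(st['ee_rot']))
to([p[0],p[1],.33],r)
to([.548,.085,.33],down(np.radians(3)))
E
```

```text
tote rim ((549.3954467773438, 39.565635681152344), (309.3994140625, 208.6710968017578), 3.9023654460906982) 916
turn [0.001, -0.0016, -0.0012] shift [0.0007, 0.0004, -0.2926] rows 2.341124135316729 0.018960188309820467
turn [0.0011, -0.0015, -0.1201] shift [0.0369, -1.0066, -0.2941] rows 8.394537734262341 1.0105917965924767
```

Call:
drive_tool(moves=[[[0, 0, 0], [0, 0, -0.1], 0], [[0, 0, 0], [0, 0, -0.2], 0], [[0, 0, -0.129], [0.191, -0.944, -0.24], 0], [[0, 0, -0.129], [0.191, -0.944, -0.24], 0], [[0, 0, -0.129], [0.191, -0.944, -0.24], 0], [[0, 0, -0.129], [0.191, -0.944, -0.24], 0], [[0, 0, -0.129], [0.191, -0.944, -0.24], 0], [[0, 0, -0.129], [0.191, -0.944, -0.24], 0], [[0, 0, -0.129], [0.191, -0.944, -0.24], 0], [[0, 0, -0.129], [0.191, -0.944, -0.24], 0]])

```text
time_s: 3.82
eef_pos: [0.6202, 0.0475, 0.3026]
ee_rot: [0.999, 0.035, 0.001, -0.001]
wrist_force: [0.1, -0.5, -0.5]
width: 0.0288
gripper_force: 50.0
```

```bash
python3 - <<'E'
from h import *
to([.62,.044,.187],down(np.radians(3.9)))
st=ctrl.observe();print(st['joint_positions'].round(2))
E
```

```text
turn [-0.0006, -0.0009, 0.0008] shift [-0.0011, 0.0071, 0.2311] rows 1.8497718855934209 0.011255007619503
[-0.08  0.5  -0.13  1.77  0.08  0.87 -1.75]
```

Call:
drive_tool(moves=[[[0, 0, 0], [0, 0.004, 0.11], 0], [[0, 0, 0], [0, 0.004, 0.2], 0], [[0, 0, 0], [0, 0.004, 0.231], 0], [[0, 0, 0], [0, 0.004, 0.231], 0], [[0, 0, 0], [0, 0.004, 0.231], 1], [[0, 0, 0], [0, 0.004, 0.231], 1], [[0, 0, 0], [0, 0.004, 0.231], 1], [[0, 0, 0], [0, 0.004, 0.231], 1], [[0, 0, 0], [0, 0.004, 0.1], 1], [[0, 0, 0], [0, 0.004, 0], 1]])

```text
time_s: 5.08
eef_pos: [0.6199, 0.0419, 0.3031]
ee_rot: [0.999, 0.033, -0.0, -0.0]
wrist_force: [0.7, 0.6, -0.4]
width: 0.0853
gripper_force: 0.0
```

```bash
python3 - <<'E'
from h import *
print(ctrl.observe()['width'])
to([.4613,-.3155,.28],down(np.radians(5.5)))
E
```

```text
0.0853227982798101
turn [-0.0, 0.0003, -0.0188] shift [-0.3639, 0.6921, 0.0463] rows 6.266470937864802 0.15795449312895501
```

Call:
drive_tool(moves=[[[0, 0, -0.019], [-0.364, 0.692, 0.046], 1], [[0, 0, -0.019], [-0.364, 0.692, 0.046], 1], [[0, 0, -0.019], [-0.364, 0.692, 0.046], 1], [[0, 0, -0.019], [-0.364, 0.692, 0.046], 1], [[0, 0, -0.019], [-0.364, 0.692, 0.046], 1], [[0, 0, -0.019], [-0.364, 0.692, 0.046], 1], [[0, 0, -0.019], [-0.364, 0.692, 0.046], 1], [[0, 0, -0.019], [-0.364, 0.692, 0.046], 1]])

```text
time_s: 6.08
eef_pos: [0.4607, -0.3163, 0.2787]
ee_rot: [0.999, 0.047, -0.0, 0.0]
wrist_force: [0.6, 0.8, -0.4]
width: 0.0852
gripper_force: 0.0
```

```bash
python3 c.py;python3 - <<'E'
from h import *
to([.4613,-.3155,.1825],down(np.radians(5.5)))
E
```

```text
6.075 [ 0.4607 -0.3163  0.2787] [ 0.55  0.44 -0.07  1.94  0.05  0.76 -1.03]
[  97   99   75  166 8883] ztop 0.0465 rect top ((466.69073486328125, -213.37530517578125), (30.700950622558594, 126.63513946533203), 81.24786376953125)
[ 239  133   38  131 4715] ztop 0.0347 rect top ((461.5550231933594, -314.6785888671875), (109.12773132324219, 29.438735961914062), 5.225872039794922)
turn [-0.0004, -0.0003, 0.0004] shift [-0.0012, 0.0018, 0.1925] rows 1.539895778345682 0.0059404528942173344
```

Call:
drive_tool(moves=[[[0, 0, 0], [0.001, -0.002, 0.1], 1], [[0, 0, 0], [0.001, -0.002, 0.19], 1], [[0, 0, 0], [0.001, -0.002, 0.19], 1], [[0, 0, 0], [0.001, -0.002, 0.19], 0], [[0, 0, 0], [0.001, -0.002, 0.19], 0], [[0, 0, 0], [0.001, -0.002, 0.19], 0], [[0, 0, 0], [0.001, -0.002, 0.19], 0], [[0, 0, 0], [0.001, -0.002, 0.19], 0], [[0, 0, 0], [0.001, -0.002, 0.19], 0]])

```text
time_s: 7.25
eef_pos: [0.4623, -0.3148, 0.1853]
ee_rot: [0.999, 0.048, 0.001, 0.001]
wrist_force: [-0.2, 0.6, 8.6]
width: 0.0291
gripper_force: 51.2
```

```bash
python3 - <<'E'
from h import *
to([.48,.037,.303],down(np.radians(3.9)))
E
```

```text
turn [0.0009, -0.0014, 0.0178] shift [0.1031, -0.6966, -0.2361] rows 5.942125966055707 0.15030508915168778
```

Call:
drive_tool(moves=[[[0, 0, 0], [0, 0, -0.1], 0], [[0, 0, 0], [0, 0, -0.2], 0], [[0, 0, 0.018], [0.103, -0.697, -0.236], 0], [[0, 0, 0.018], [0.103, -0.697, -0.236], 0], [[0, 0, 0.018], [0.103, -0.697, -0.236], 0], [[0, 0, 0.018], [0.103, -0.697, -0.236], 0], [[0, 0, 0.018], [0.103, -0.697, -0.236], 0], [[0, 0, 0.018], [0.103, -0.697, -0.236], 0], [[0, 0, 0.018], [0.103, -0.697, -0.236], 0]])

```text
time_s: 8.38
eef_pos: [0.4794, 0.041, 0.3024]
ee_rot: [0.999, 0.037, 0.001, -0.001]
wrist_force: [-0.9, -1.0, -1.7]
width: 0.0291
gripper_force: 50.0
```

Call:
drive_tool(moves=[[[0, 0, 0], [0, 0, 0.11], 0], [[0, 0, 0], [0, 0, 0.2], 0], [[0, 0, 0], [0, 0, 0.23], 0], [[0, 0, 0], [0, 0, 0.23], 0], [[0, 0, 0], [0, 0, 0.23], 1], [[0, 0, 0], [0, 0, 0.23], 1], [[0, 0, 0], [0, 0, 0.23], 1], [[0, 0, 0], [0, 0, 0.23], 1], [[0, 0, 0], [0, 0, 0.1], 1], [[0, 0, 0], [0, 0, -0.1], 1]])

```text
time_s: 9.62
eef_pos: [0.4791, 0.0374, 0.3125]
ee_rot: [0.999, 0.034, -0.001, 0.0]
wrist_force: [1.1, 0.6, -0.6]
width: 0.0855
gripper_force: 0.0
```

```bash
python3 - <<'E'
from h import *
st=ctrl.observe();print(st['width'],st['eef_pos'])
for n in ['top','scene']:
    M,p,d=shot(n);np.savez(f'{n}1.npz',p=p,d=d,**M); cv2.imwrite(f'pics/{n}1.png',p[...,::-1])
# head cloud
for n in ['top1','scene1']:
    D=np.load(n+'.npz');C=cloud(D,D['d'])
    m=(C[...,2]>.18)&(C[...,2]<.45)&(C[...,1]>.25)&(C[...,1]<.56)&(abs(C[...,0]-.55)<.13)
    white=m&(D['p'].min(2)>170); dark=m&(D['p'].max(2)<70)
    for k,q in (('white',white),('dark',dark)):
        P=C[q]; print(n,k,len(P),np.percentile(P,[3,50,97],axis=0).round(3).tolist(), cv2.minAreaRect((P[:,:2]*1000).astype(np.float32)))
# camera view pose: wrist optical axis level-ish at lens guess; print look pose
hh=imaging.camera_model('wrist')['hand_eye']; print(np.round(hh,3).tolist())
E
```

```text
0.08552151980201593 [0.47911539 0.03739361 0.31253731]
top1 white 924 [[0.524, 0.418, 0.3], [0.556, 0.46, 0.323], [0.59, 0.506, 0.339]] ((558.7313232421875, 469.0243835449219), (72.6893081665039, 106.06537628173828), 16.825876235961914)
top1 dark 369 [[0.503, 0.382, 0.268], [0.568, 0.405, 0.286], [0.607, 0.543, 0.303]] ((556.58251953125, 467.110107421875), (175.5887908935547, 113.64280700683594), 89.1294174194336)
scene1 white 933 [[0.525, 0.424, 0.274], [0.563, 0.474, 0.318], [0.596, 0.557, 0.339]] ((544.2757568359375, 487.0558166503906), (86.79052734375, 144.31021118164062), 13.246652603149414)
scene1 dark 289 [[0.504, 0.387, 0.251], [0.586, 0.409, 0.282], [0.608, 0.547, 0.393]] ((538.84423828125, 466.2713317871094), (86.48954772949219, 184.27259826660156), 26.171091079711914)
[[0.0, -0.958, -0.286, 0.074], [1.0, 0.0, -0.001, 0.001], [0.001, -0.286, 0.958, 0.03], [0.0, 0.0, 0.0, 1.0]]
```

```bash
cat >> h.py <<'E'
def tilt(h,a): return down(h)*R.from_euler('y',a)
E
python3 - <<'E'
from h import *
r=tilt(np.radians(107),np.radians(50)); 
t=np.array([.64,.175,.42])-r.apply([.074,0,.03]); print(t); to(t,r)
E
```

```text
[0.66062613 0.10753498 0.38259634]
turn [0.5013, 0.3881, -1.0603] shift [0.3679, -0.1148, -0.1253] rows 3.2425108399417364 10.391109142167663
```

View pics/scene1.png

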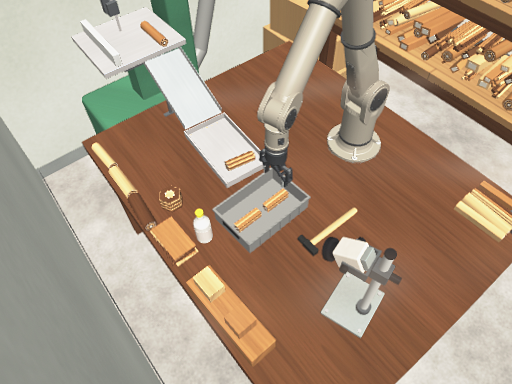

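Both square bars lie in the tote, at (247,220) and (275,200); the star bar is still in the tray at (240,160). Next I'll look at the lens with the wrist camera.

Call:
drive_tool(moves=[[[0.25, 0.194, -0.53], [0.368, -0.115, -0.125], 1], [[0.25, 0.194, -0.53], [0.368, -0.115, -0.125], 1], [[0.25, 0.194, -0.53], [0.368, -0.115, -0.125], 1], [[0.25, 0.194, -0.53], [0.368, -0.115, -0.125], 1], [[0.25, 0.194, -0.53], [0.368, -0.115, -0.125], 1], [[0.25, 0.194, -0.53], [0.368, -0.115, -0.125], 1]])

```text
time_s: 10.48
eef_pos: [0.6592, 0.1059, 0.3731]
ee_rot: [0.871, 0.429, 0.139, -0.194]
wrist_force: [0.6, -0.4, -0.8]
width: 0.0855
gripper_force: 0.0
```

```bash
python3 - <<'E'
from h import *
r=tilt(np.radians(107),np.radians(50)); 
t=np.array([.64,.175,.42])-r.apply([.074,0,.03]); to(t,r); print(ctrl.observe()['joint_positions'].round(2))
E
```

```text
turn [0.2451, 0.1963, -0.5365] shift [0.0116, -0.0037, -0.0151] rows 0.15562587286977525 5.228764670496279
[ 0.27  0.55 -0.6   1.64 -0.19  0.85 -0.76]
```

Call:
drive_tool(moves=[[[0.245, 0.196, -0.537], [0.012, -0.004, -0.015], 1], [[0.245, 0.196, -0.537], [0.012, -0.004, -0.015], 1], [[0.245, 0.196, -0.537], [0.012, -0.004, -0.015], 1], [[0.245, 0.196, -0.537], [0.012, -0.004, -0.015], 1], [[0.245, 0.196, -0.537], [0.012, -0.004, -0.015], 1], [[0.245, 0.196, -0.537], [0.012, -0.004, -0.015], 1], [[0.245, 0.196, -0.537], [0.012, -0.004, -0.015], 1]])

```text
time_s: 11.35
eef_pos: [0.6604, 0.1095, 0.3834]
ee_rot: [0.54, 0.729, 0.25, -0.339]
wrist_force: [-0.4, -0.5, 0.9]
width: 0.085
gripper_force: 0.0
```

```bash
python3 - <<'E'
from h import *
st=ctrl.observe();print(st['eef_pos'],st['joint_positions'].round(2),R.from_quat(st['ee_rot']).as_matrix()[:,2].round(2))
M,p,d=shot('wrist');np.savez('lens.npz',p=p,d=d,**M);cv2.imwrite('pics/lens.png',cv2.resize(p,(800,600))[...,::-1])
E
```

```text
[0.66035416 0.10948964 0.38335896] [ 0.53  0.79 -0.99  1.52 -0.26  1.13  0.11] [-0.22  0.73 -0.65]
```

View pics/lens.png

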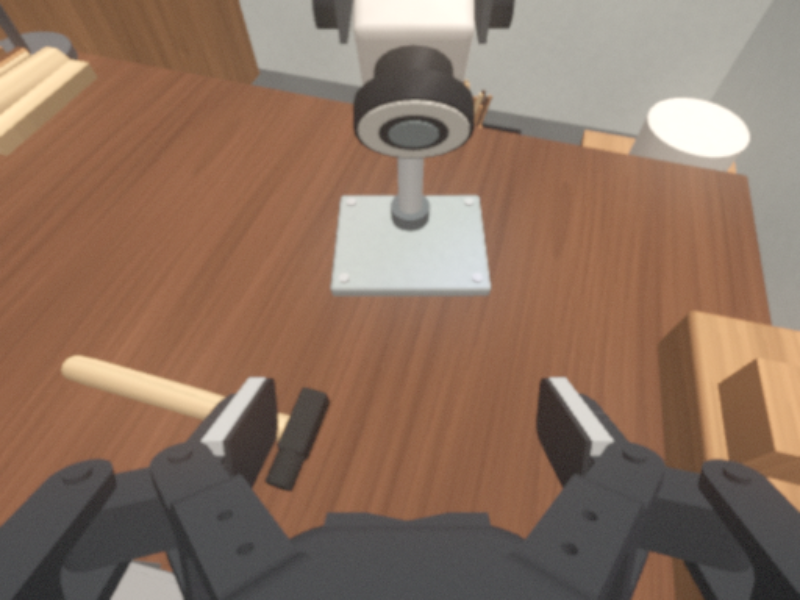

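The ring light and lens show at (415,127) in the 800-px view, i.e. about (265,81) in the original. The base plate is straight below it, with its front edge from (333,292) to (489,292).

```bash
cat > l.py <<'E'
from h import *
D=np.load('lens.npz');C=cloud(D,D['d']);p=D['p'].astype(int)
g=p.max(2)
box=np.zeros(g.shape,bool);box[55:105,222:308]=1
# ring: bright pixels
m=(box&(g>140)&(p.max(2)-p.min(2)<40)).astype(np.uint8)
nn,lab,s,ce=cv2.connectedComponentsWithStats(m)
i=1+np.argmax(s[1:,4]);print(s[i],ce[i])
q=(lab==i)
cnt,_=cv2.findContours(q.astype(np.uint8),cv2.RETR_CCOMP,cv2.CHAIN_APPROX_NONE)
for c in cnt:
    if len(c)>20: print('ell',cv2.fitEllipse(c),len(c))
qe=cv2.erode(q.astype(np.uint8),np.ones((2,2)))>0
P=C[qe]; c=np.median(P,0)
for _ in range(3):
    c=P.mean(0);n=np.linalg.svd(P-c)[2][2]; n*=-np.sign(n[1]); P=P[abs((P-c)@n)<.004]
print('plane c',c.round(4),'n',n.round(3),'head',np.degrees(np.arctan2(n[1],n[0])),'down',-np.arcsin(n[2]),len(P))
# outer contour rays onto the ring plane -> circle
o=max(cnt,key=lambda c:cv2.contourArea(c))[:,0,:]
w=rays(D,o)@D['Rc'].T
def circ(n,c):
    X=D['c']+w*(((c-D['c'])@n)/(w@n))[:,None]
    u=np.cross([0,0,1],n);u/=np.linalg.norm(u);v=np.cross(n,u)
    Y=np.c_[(X-c)@u,(X-c)@v];A=np.c_[2*Y,np.ones(len(Y))];b=(Y**2).sum(1)
    sol=np.linalg.lstsq(A,b,rcond=None)[0];r=np.sqrt(sol[2]+sol[:2]@sol[:2])
    res=np.hypot(*(Y-sol[:2]).T)-r
    return c+sol[0]*u+sol[1]*v,r,res.std(), np.ptp(Y,axis=0)
print(circ(n,c))
# base plate
b=(abs(C[...,2]-.008)<.012)&(p.min(2)>130)&(p.max(2)-p.min(2)<45); b[:,:205]=0;b[:,325:]=0;b[:115]=0;b[195:]=0
uv=np.argwhere(b)[:,::-1];zb=np.median(C[b][:,2]);X=plane(D,uv,zb)
print('base z',zb,cv2.minAreaRect((X[:,:2]*1000).astype(np.float32)))
rc=cv2.minAreaRect((X[:,:2]*1000).astype(np.float32))
for hd in (np.degrees(np.arctan2(n[1],n[0])),rc[2]-90 if rc[2]>45 else rc[2]-90,-73,-74):
  for t in (.2,.25,.3,.35,.4):
    nn_=np.array([np.cos(t)*np.cos(np.radians(hd)),np.cos(t)*np.sin(np.radians(hd)),-np.sin(t)])
    k=circ(nn_,c);print(round(hd,1),t,k[0].round(4),k[1].round(4),(k[2]*1000).round(2),k[3].round(4),'z expect',round(.29-.08*np.sin(t),4))
E
python3 l.py
```

```text
[ 230   64   70   41 1189] [264.29352397  80.91841884]
ell ((264.23724365234375, 82.69136047363281), (38.564918518066406, 67.34476470947266), 87.9485092163086) 171
ell ((264.3606872558594, 84.39433288574219), (25.34336280822754, 47.61133575439453), 89.11129760742188) 107
plane c [0.5737 0.4071 0.2478] n [ 0.215 -0.669 -0.711] head -72.1641683665866 down 0.7911673540282389 358
(array([0.55782897, 0.43816322, 0.21372005]), np.float64(0.10302194522044446), np.float64(0.036942156810947535), array([0.07022603, 0.28429307]))
base z 0.016693993963117326 ((540.796875, 514.71630859375), (180.47840881347656, 152.12310791015625), 17.005945205688477)
-72.2 0.2 [0.5739 0.4072 0.2473] 0.0285 3.18 [0.0673 0.054 ] z expect 0.2741
-72.2 0.25 [0.5738 0.4073 0.2469] 0.0293 2.86 [0.0673 0.0572] z expect 0.2702
-72.2 0.3 [0.5738 0.4075 0.2465] 0.0303 2.58 [0.0673 0.061 ] z expect 0.2664
-72.2 0.35 [0.5737 0.4077 0.2461] 0.0315 2.45 [0.0673 0.0656] z expect 0.2626
-72.2 0.4 [0.5735 0.408  0.2456] 0.033 2.62 [0.0673 0.0711] z expect 0.2588
-73.0 0.2 [0.5738 0.4072 0.2473] 0.0285 3.19 [0.0673 0.0538] z expe
[... 370 characters left out ...]
0.0538] z expect 0.2741
-73 0.25 [0.5738 0.4073 0.2469] 0.0293 2.87 [0.0673 0.057 ] z expect 0.2702
-73 0.3 [0.5737 0.4075 0.2465] 0.0303 2.59 [0.0673 0.0608] z expect 0.2664
-73 0.35 [0.5736 0.4077 0.2461] 0.0315 2.47 [0.0673 0.0654] z expect 0.2626
-73 0.4 [0.5735 0.408  0.2455] 0.033 2.64 [0.0673 0.0709] z expect 0.2588
-74 0.2 [0.5738 0.4072 0.2473] 0.0285 3.21 [0.0673 0.0541] z expect 0.2741
-74 0.25 [0.5737 0.4073 0.2469] 0.0293 2.89 [0.0673 0.0574] z expect 0.2702
-74 0.3 [0.5736 0.4074 0.2465] 0.0303 2.63 [0.0673 0.0612] z expect 0.2664
-74 0.35 [0.5735 0.4077 0.2461] 0.0315 2.51 [0.0673 0.0657] z expect 0.2626
-74 0.4 [0.5734 0.408  0.2455] 0.033 2.69 [0.0673 0.0712] z expect 0.2588
```

```bash
sed -i '/^# base plate/,$d' l.py; sed -i 's/box\[55:105,222:308\]/box[55:101,222:308]/; s/g>140/g>150/' l.py; cat >> l.py <<'E'
o=o[~((abs(o[:,0]-262)<14)&(o[:,1]>95))]; 
w=rays(D,o)@D['Rc'].T
from scipy.optimize import least_squares
hd=np.radians(-73.0)
def f(x,ret=False):
    c=x[:3];t=x[3];n=np.array([np.cos(t)*np.cos(hd),np.cos(t)*np.sin(hd),-np.sin(t)])
    u=np.array([-np.sin(hd),np.cos(hd),0]);v=np.cross(n,u)
    a=np.linspace(0,2*np.pi,721);E=proj(D,c+x[4]*(np.cos(a)[:,None]*u+np.sin(a)[:,None]*v))
    dd=np.linalg.norm(o[:,None]-E[None],axis=2);j=dd.argmin(1)
    ctr=proj(D,c)[0]; return np.linalg.norm(o-ctr,axis=1)-np.linalg.norm(E[j]-ctr,axis=1)
dm=np.median(np.linalg.norm(C[qe]-D['c'],axis=1));print('range',dm)
for r in (.033,.034,.036):
    g_=lambda y:f(np.r_[y,r])
    s_=least_squares(g_,[.574,.407,.25,.3],loss='soft_l1',f_scale=.5)
    print('r',r,s_.x.round(4),'zexp',.29-.08*np.sin(s_.x[3]),'range',np.linalg.norm(s_.x[:3]-D['c']),'rms',np.sqrt((s_.fun**2).mean()))
Q=C[qe]; print(np.percentile(Q,[5,25,50,75,95],axis=0).round(4).tolist())
vis=cv2.resize(D['p'][40:120,210:320],(770,560),interpolation=cv2.INTER_NEAREST)[...,::-1].copy()
for x,y in o: cv2.circle(vis,(int((x-210)*7+3),int((y-40)*7+3)),2,(0,0,255),-1)
cv2.imwrite('pics/ring.png',vis)
E
python3 l.py
```

```text
[231  64  68  36 964] [264.78215768  78.47717842]
ell ((264.54412841796875, 81.43377685546875), (34.817710876464844, 67.97596740722656), 88.9847183227539) 156
ell ((264.3064880371094, 84.36886596679688), (26.556501388549805, 49.36553955078125), 89.79108428955078) 113
plane c [0.5799 0.3907 0.2662] n [ 0.267 -0.857 -0.441] head -72.66838904302897 down 0.45707953345839053 336
(array([0.57772423, 0.39446172, 0.25746891]), np.float64(0.03104171097876759), np.float64(0.0005453143479154182), array([0.06227715, 0.0626022 ]))
range 0.26780369526485204
r 0.033 [0.5737 0.4085 0.247  0.4563] zexp 0.2547521829524438 range 0.2971338117780783 rms 0.30467850832996
r 0.034 [0.5747 0.4051 0.2441 0.3002] zexp 0.26633976262051273 range 0.2960562014055455 rms 3.2065135467478436
r 0.036 [0.5679 0.4288 0.2319 0.4585] zexp 0.25459372106781486 range 0.3231699517222348 rms 0.3035434201967339
[[0.5517, 0.381, 0.2347], [0.5608, 0.3837, 0.2551], [0.5814, 0.3891, 0.2703], [0.5979, 0.3977, 0.2768], [0.605, 0.4092, 0.282]]
```

View pics/ring.png

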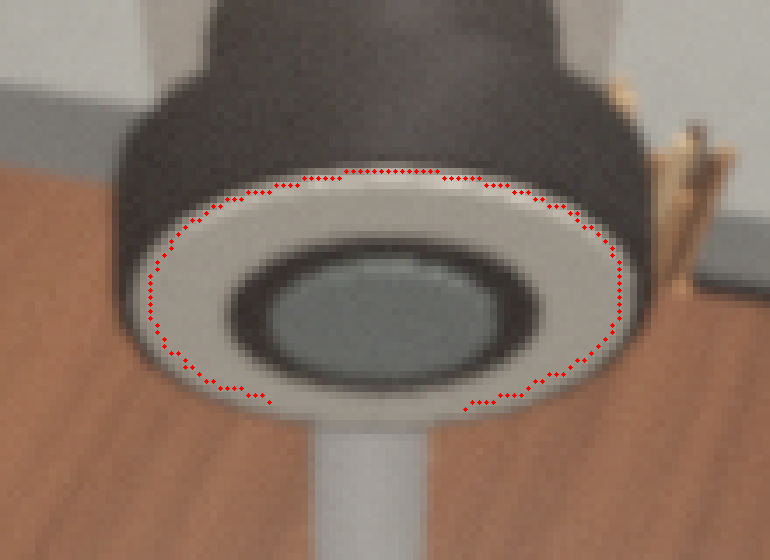

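The annulus is centred at about (264.6,82.3) and the lens aperture at (265,85). My contour sits about 2 px inside the true rim, so I'll use the shape for tilt and the depth for range.

```bash
cat > l2.py <<'E'
from h import *
from scipy.optimize import least_squares
D=np.load('lens.npz');C=cloud(D,D['d']);p=D['p'].astype(int).max(2)
hd=np.radians(-73.0); up=cv2.resize(D['p'],None,fx=4,fy=4,interpolation=cv2.INTER_LINEAR).max(2)
# inner dark bezel ellipse (dark->ring), subpixel
m=np.zeros_like(up);m[280:400,900:1220]=(up[280:400,900:1220]<105)
# pick comps inside ring
cn,_=cv2.findContours(m,cv2.RETR_EXTERNAL,cv2.CHAIN_APPROX_NONE)
cn=[c for c in cn if cv2.pointPolygonTest(cv2.convexHull(c),(1061.,341.),False)>0 and cv2.boundingRect(c)[1]>285]
o=max(cn,key=len)[:,0].astype(float); o=(o+.5)/4-.5; e=cv2.fitEllipse(o.astype(np.float32));print('inner',e,e[1][0]/e[1][1])
def f(x):
    c,t,r=x[:3],x[3],R0
    n=np.array([np.cos(t)*np.cos(hd),np.cos(t)*np.sin(hd),-np.sin(t)])
    w=rays(D,o)@D['Rc'].T;X=D['c']+w*(((c-D['c'])@n)/(w@n))[:,None]
    return (np.linalg.norm(X-c,axis=1)-r)*1000
for R0 in (.020,.021,.022):
    s=least_squares(f,[.577,.395,.256,.4],loss='soft_l1',f_scale=.3);x=s.x
    print(R0,x.round(4),'zexp',(.29-.08*np.sin(x[3])).round(4),'rms',np.sqrt((s.fun**2).mean()).round(3))
t=x[3];ctr=proj(D,x[:3])[0];print('centre px',ctr)
n=np.array([np.cos(t)*np.cos(hd),np.cos(t)*np.sin(hd),-np.sin(t)])
print('by z-constraint',plane(D,[ctr],.29-.08*np.sin(t)))
# depth in clean parts of annulus, left & right of lens, and bottom
for a,b,c_,d_ in ((80,86,232,241),(80,86,290,298),(68,73,250,280),(82,88,258,272)):
    Q=C[a:b,c_:d_].reshape(-1,3); q=np.median(Q,0); print('depth',q.round(4),'along n rel. z-constr lens',((Q-plane(D,[ctr],.29-.08*np.sin(t))[0])@n*1000).round(1).mean(),Q.std(0).round(4))
E
python3 l2.py
```

```text
inner ((264.29559326171875, 84.40765380859375), (21.73451805114746, 44.463165283203125), 89.16468048095703) 0.4888207556234896
0.02 [0.5791 0.3892 0.2596 0.4718] zexp 0.2536 rms 0.167
0.021 [0.576  0.3998 0.2515 0.4718] zexp 0.2536 rms 0.175
0.022 [0.5729 0.4105 0.2435 0.4718] zexp 0.2536 rms 0.183
centre px [264.25645414  85.26189159]
by z-constraint [[0.57679433 0.39702864 0.25364317]]
depth [0.5532 0.3859 0.2592] along n rel. z-constr lens 0.764814814814815 [0.0024 0.0016 0.0028]
depth [0.6033 0.4013 0.2592] along n rel. z-constr lens 0.6208333333333335 [0.002  0.0017 0.0028]
depth [0.5803 0.3856 0.277 ] along n rel. z-constr lens 0.7560000000000001 [0.0085 0.0172 0.0118]
depth [0.5783 0.3931 0.2574] along n rel. z-constr lens 3.4452380952380954 [0.0076 0.0236 0.0179]
```

Lens ≈ (0.577, 0.3965, 0.254), looking along heading -73° and 0.465 rad down. Ring depth, shape and the height constraint agree to about 1 mm. Now back to the star bar.

```bash
cat > g.py <<'E'
from h import *
st=ctrl.observe();p=st['eef_pos'];r=R.from_quat(st['ee_rot'])
rt=down(np.radians(-8.7));pt=np.array([.4615,-.2135,.30])
k=(r.inv()*rt).as_rotvec()
to(p+.55*(pt-p),r*R.from_rotvec(.55*k)); to(pt,rt)
print(st['joint_positions'].round(2))
E
python3 g.py
```

```text
turn [-0.3042, -0.1912, 0.6554] shift [-0.2485, -0.3131, -0.1513] rows 3.4191374476196654 6.286202326598396
turn [-0.553, -0.3476, 1.1915] shift [-0.4518, -0.5692, -0.2752] rows 6.216613541126665 11.429458775633442
[ 0.53  0.79 -0.99  1.52 -0.26  1.13  0.11]
```

Call:
drive_tool(moves=[[[-0.304, -0.191, 0.655], [-0.249, -0.313, -0.151], 1], [[-0.304, -0.191, 0.655], [-0.249, -0.313, -0.151], 1], [[-0.304, -0.191, 0.655], [-0.249, -0.313, -0.151], 1], [[-0.304, -0.191, 0.655], [-0.249, -0.313, -0.151], 1], [[-0.304, -0.191, 0.655], [-0.249, -0.313, -0.151], 1], [[-0.304, -0.191, 0.655], [-0.249, -0.313, -0.151], 1], [[-0.304, -0.191, 0.655], [-0.249, -0.313, -0.151], 1]])

```text
time_s: 12.28
eef_pos: [0.5513, -0.0678, 0.3382]
ee_rot: [0.915, 0.336, 0.133, -0.178]
wrist_force: [-0.4, -0.0, 1.2]
width: 0.0853
gripper_force: 0.0
```

```bash
python3 g.py
```

```text
turn [-0.1363, -0.0869, 0.2946] shift [-0.1793, 0.0583, -0.0408] rows 1.5431820295070156 2.826409935414123
turn [-0.2477, -0.158, 0.5357] shift [-0.3259, 0.1061, -0.0743] rows 2.805785508194573 5.138927155298405
[ 0.62  0.43 -0.62  1.91 -0.27  0.79 -0.62]
```

Call:
drive_tool(moves=[[[-0.248, -0.158, 0.536], [-0.326, 0.106, -0.074], 1], [[-0.248, -0.158, 0.536], [-0.326, 0.106, -0.074], 1], [[-0.248, -0.158, 0.536], [-0.326, 0.106, -0.074], 1], [[-0.248, -0.158, 0.536], [-0.326, 0.106, -0.074], 1], [[-0.248, -0.158, 0.536], [-0.326, 0.106, -0.074], 1], [[-0.248, -0.158, 0.536], [-0.326, 0.106, -0.074], 1], [[-0.248, -0.158, 0.536], [-0.326, 0.106, -0.074], 1], [[-0.248, -0.158, 0.536], [-0.326, 0.106, -0.074], 1]])

```text
time_s: 13.28
eef_pos: [0.4622, -0.2148, 0.2982]
ee_rot: [0.997, -0.074, -0.0, -0.002]
wrist_force: [-0.1, 1.3, 0.0]
width: 0.0857
gripper_force: 0.0
```

```bash
cat > s.py <<'E'
from h import *
st=ctrl.observe(); print(st['time_s'],st['eef_pos'].round(4),R.from_quat(st['ee_rot']).as_matrix().round(3).tolist())
M,p,d=shot('wrist'); C=cloud(M,d); np.savez('star.npz',p=p,d=d,**M)
hsv=cv2.cvtColor(p,cv2.COLOR_RGB2HSV)
m=((hsv[...,1]>75)&(hsv[...,0]<28)&(C[...,2]>.012)&(C[...,2]<.07)&(C[...,1]<-.12)).astype(np.uint8)
nn,lab,s,ce=cv2.connectedComponentsWithStats(m); i=1+s[1:,4].argmax(); q=lab==i; print(s[i])
P=C[q]; zt=np.percentile(P[:,2],80); T=P[P[:,2]>zt-.005]
rc=cv2.minAreaRect((T[:,:2]*1000).astype(np.float32)); print('z',zt,rc)
# axis via the top-flat's middle line (pixels cast on z=.045): width profile along the bar
X=plane(M,np.argwhere(q)[:,::-1],.045)[:,:2]
h=np.radians(-8.7)
for _ in range(3):
    a=np.array([np.cos(h),np.sin(h)]);b=np.array([-a[1],a[0]]);s_=X@a;w=X@b
    bins=np.arange(s_.min()+.02,s_.max()-.02,.004);mid=[(w[(s_>=k)&(s_<k+.004)].max()+w[(s_>=k)&(s_<k+.004)].min())/2 for k in bins]
    co=np.polyfit(bins,mid,1);h+=np.arctan(co[0])
print('heading',np.degrees(h)); T2=T[:,:2]
print('along of top-flat pts',np.percentile(T2@a,[.5,99.5]),'mask ext',s_.min(),s_.max(),'across mask mid',np.median(mid),'top depth across',np.percentile(T2@b,[2,98]))
print('end profile +x:',[round(X[(abs(w-np.median(mid)-o)<.002)]@a .max() if 0 else (X[(abs(w-np.median(mid)-o)<.002)]@a).max(),4) for o in (-.015,-.01,-.005,0,.005,.01,.015)])
print('end profile -x:',[round((X[(abs(w-np.median(mid)-o)<.002)]@a).min(),4) for o in (-.015,-.01,-.005,0,.005,.01,.015)])
print('centre xy',a*((s_.max()-.06))+b*np.median(mid))
cv2.imwrite('pics/star.png',cv2.resize(p[60:300,130:390],(780,600) if 0 else (650,600))[...,::-1])
E
python3 s.py
```

```text
13.275 [ 0.4622 -0.2148  0.2982] [[0.989, -0.147, 0.0], [-0.147, -0.989, 0.004], [-0.001, -0.004, -1.0]]
[ 233  118   50  146 6519]
z 0.04615177993432256 ((466.48779296875, -213.0074920654297), (29.773591995239258, 125.72402954101562), 81.39437103271484)
heading -9.06939322438237
along of top-flat pts [0.43480726 0.55656492] mask ext 0.43223555539033054 0.5572026774853927 across mask mid -0.13632250520066672 top depth across [-0.14950526 -0.12368598]
end profile +x: [np.float64(0.5565), np.float64(0.5572), np.float64(0.5572), np.float64(0.5571), np.float64(0.5571), np.float64(0.557), np.float64(0.5562)]
end profile -x: [np.float64(0.4405), np.float64(0.4335), np.float64(0.4344), np.float64(0.4373), np.float64(0.4322), np.float64(0.4332), np.float64(0.4401)]
centre xy [ 0.4694982  -0.21299241]
```

View pics/star.png

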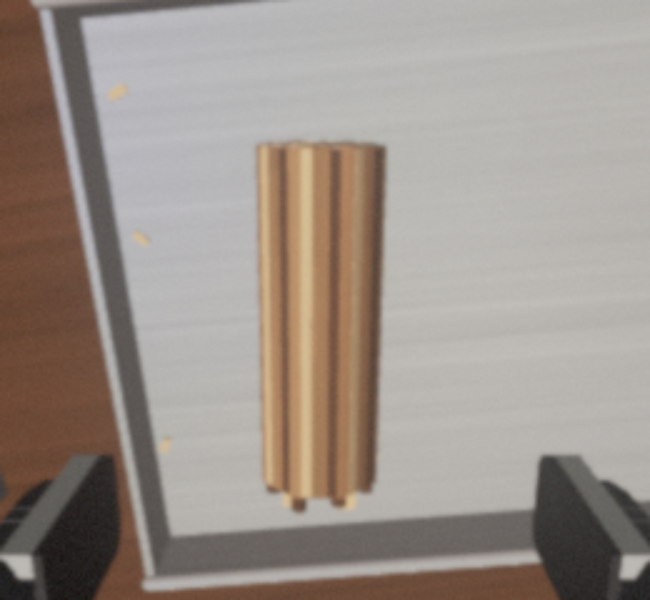

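The star bar has its flat sawn end at the top, (320,147) in the crop, and the ragged raw end at the bottom near (318,500). The measured 42 mm width and 125 mm length, including the raw rods, match. Now grasp it 10 mm behind its middle.

```bash
python3 - <<'E'
from h import *
to([.4594,-.2114,.182],down(np.radians(-9)))
E
```

```text
turn [-0.0024, 0.0006, 0.0058] shift [-0.0063, -0.0052, 0.2321] rows 1.858146550697758 0.05321553761702416
```

Call:
drive_tool(moves=[[[0, 0, 0.006], [-0.006, -0.005, 0.1], 1], [[0, 0, 0.006], [-0.006, -0.005, 0.2], 1], [[0, 0, 0.006], [-0.006, -0.005, 0.232], 1], [[0, 0, 0.006], [-0.006, -0.005, 0.232], 1], [[0, 0, 0.006], [-0.006, -0.005, 0.232], 0], [[0, 0, 0.006], [-0.006, -0.005, 0.232], 0], [[0, 0, 0.006], [-0.006, -0.005, 0.232], 0], [[0, 0, 0.006], [-0.006, -0.005, 0.232], 0], [[0, 0, 0.006], [-0.006, -0.005, 0.232], 0]], force=70)

```text
time_s: 14.45
eef_pos: [0.4603, -0.2115, 0.1836]
ee_rot: [0.997, -0.079, 0.001, -0.001]
wrist_force: [-1.7, 0.6, 9.0]
width: 0.0408
gripper_force: 70.8
```

Call:
drive_tool(moves=[[[0, 0, 0], [0, 0, 0], 0], [[0, 0, 0], [0, 0, -0.08], 0], [[0, 0, 0], [0, 0, -0.2], 0], [[0, 0, 0], [0, 0, -0.3], 0], [[0, 0, 0], [0, 0, -0.3], 0], [[0, 0, 0], [0, 0, -0.3], 0]])

```text
time_s: 15.2
eef_pos: [0.4593, -0.2116, 0.3318]
ee_rot: [0.997, -0.079, -0.001, -0.002]
wrist_force: [-0.5, 0.5, -2.1]
width: 0.0408
gripper_force: 71.9
```

```bash
cat > held.py <<'E'
from h import *
st=ctrl.observe();r=R.from_quat(st['ee_rot']);p0=st['eef_pos'];print(st['time_s'],p0.round(4),'width',st['width'],st['gripper_force'],st['joint_positions'].round(2))
M,p,d=shot('wrist');C=cloud(M,d);P=r.inv().apply((C-p0).reshape(-1,3)).reshape(C.shape)  # tool frame
hsv=cv2.cvtColor(p,cv2.COLOR_RGB2HSV)
m=((hsv[...,1]>60)&(hsv[...,0]<28)&(P[...,2]>.115)&(P[...,2]<.175)&(abs(P[...,1])<.04)&(P[...,0]<.11)).astype(np.uint8)
nn,lab,s,ce=cv2.connectedComponentsWithStats(m);i=1+s[1:,4].argmax();q=lab==i;print(s[i])
T=P[q]
# top flat, away from fingers
f=T[(abs(T[:,1]-np.median(T[:,1]))<.007)&(T[:,0]>.018)&(T[:,0]<.06)]
A=np.c_[f[:,0],f[:,1],np.ones(len(f))];k=np.linalg.lstsq(A,f[:,2],rcond=None)[0];print('top plane z(tool)= %.4f x + %.4f y + %.4f'%tuple(k), 'n',len(f),'std',(f[:,2]-A@k).std().round(4))
# cast mask onto that plane
c=r.inv().apply(M['c']-p0);w=r.inv().apply(rays(M,np.argwhere(q)[:,::-1])@M['Rc'].T)
t=(k[2]+k[0]*c[0]+k[1]*c[1]-c[2])/(w[:,2]-k[0]*w[:,0]-k[1]*w[:,1]);X=c+w*t[:,None]
bins=np.arange(.02,.058,.003);mid=[(X[(X[:,0]>=b)&(X[:,0]<b+.003)][:,1].max()+X[(X[:,0]>=b)&(X[:,0]<b+.003)][:,1].min())/2 for b in bins]
co=np.polyfit(bins,mid,1);print('axis y = %.4f x + %.4f'%tuple(co))
print('end x at y:',[(o,round(X[abs(X[:,1]-np.median(mid)-o)<.0015][:,0].max(),4)) for o in (-.008,-.004,0,.004,.008)])
cv2.imwrite('pics/held_%.1f.png'%st['time_s'],p[...,::-1])
E
python3 held.py
```

```text
15.2 [ 0.4593 -0.2116  0.3318] width 0.04080637725501004 71.86422422993928 [ 0.44  0.3  -0.15  2.02  0.06  0.83 -1.47]
[  209   118   102   215 19267]
top plane z(tool)= 0.0013 x + -0.0008 y + 0.1376 n 3501 std 0.0006
axis y = -0.0020 x + 0.0005
end x at y: [(-0.008, np.float64(0.0702)), (-0.004, np.float64(0.0702)), (0, np.float64(0.0702)), (0.004, np.float64(0.0702)), (0.008, np.float64(0.0702))]
```

```bash
cat > t.py <<'E'
from h import *
import sys
hd=np.radians(-73.);t=.465;lens=np.array([.577,.3965,.254]);e=np.array([.0703,.0004,.159])
n=np.array([np.cos(t)*np.cos(hd),np.cos(t)*np.sin(hd),-np.sin(t)])
rt=tilt(hd+np.pi,t); assert np.allclose(rt.apply([1,0,0]),-n,atol=1e-6)
st=ctrl.observe();p=st['eef_pos'];r=R.from_quat(st['ee_rot'])
f=lambda s:lens+(.1+s)*n-rt.apply(e)
print('goal TCP',f(0),'standoff',f(.08)+[0,0,.03])
k=(r.inv()*rt).as_rotvec();pt=f(.08)+[0,0,.03]
print('half:');to(p+.5*(pt-p)+[0,0,.02],r*R.from_rotvec(.5*k)); print('standoff');to(pt,rt);print('goal');to(f(0),rt)
cur=p+r.apply(e);x=r.apply([1,0,0]);print('now: face centre in lens frame along',(cur-lens)@n,'off',np.linalg.norm((cur-lens)-n*((cur-lens)@n)),'angle deg',np.degrees(np.arccos(min(1,-x@n))),st['joint_positions'].round(2))
E
python3 t.py
```

```text
goal TCP [0.64196754 0.18263264 0.31975123] standoff [0.66287379 0.11425138 0.3138774 ]
half:
turn [0.1477, 0.0929, -0.6315] shift [0.15, -0.3539, -0.0222] rows 3.0799135426849387 5.511138988539726
standoff
turn [0.2955, 0.1859, -1.2631] shift [0.3003, -0.7075, 0.0357] rows 6.155132249997541 11.022277977079453
goal
turn [0.2955, 0.1859, -1.2631] shift [0.2375, -0.836, 0.0246] rows 6.955409896979743 11.022277977079453
now: face centre in lens frame along 0.5530681194654454 off 0.29380570603169337 angle deg 113.19502317124555 [ 0.44  0.3  -0.15  2.02  0.06  0.83 -1.47]
```

Call:
drive_tool(moves=[[[0.148, 0.093, -0.631], [0.15, -0.354, -0.022], 0], [[0.148, 0.093, -0.631], [0.15, -0.354, -0.022], 0], [[0.148, 0.093, -0.631], [0.15, -0.354, -0.022], 0], [[0.148, 0.093, -0.631], [0.15, -0.354, -0.022], 0], [[0.148, 0.093, -0.631], [0.15, -0.354, -0.022], 0], [[0.148, 0.093, -0.631], [0.15, -0.354, -0.022], 0], [[0.148, 0.093, -0.631], [0.15, -0.354, -0.022], 0]])

```text
time_s: 16.12
eef_pos: [0.5612, -0.0493, 0.3415]
ee_rot: [0.906, 0.403, 0.077, -0.108]
wrist_force: [-0.4, 0.7, -1.7]
width: 0.0408
gripper_force: 71.8
```

```bash
python3 t.py
```

```text
goal TCP [0.64196754 0.18263264 0.31975123] standoff [0.66287379 0.11425138 0.3138774 ]
half:
turn [0.0735, 0.0463, -0.3167] shift [0.1869, -0.0324, 0.0356] rows 1.5440823876866896 2.762022907099948
standoff
turn [0.1469, 0.0925, -0.6334] shift [0.3557, -0.0541, 0.1484] rows 3.113273584184641 5.524045814199898
goal
turn [0.1469, 0.0925, -0.6334] shift [0.4281, -0.176, 0.1701] rows 3.945248349290358 5.524045814199898
now: face centre in lens frame along 0.33613268891817594 off 0.13059610246938796 angle deg 57.46667047846775 [ 0.47  0.42 -0.53  1.87 -0.07  0.85 -0.71]
```

Call:
drive_tool(moves=[[[0.147, 0.093, -0.633], [0.356, -0.054, 0.148], 0], [[0.147, 0.093, -0.633], [0.356, -0.054, 0.148], 0], [[0.147, 0.093, -0.633], [0.356, -0.054, 0.148], 0], [[0.147, 0.093, -0.633], [0.356, -0.054, 0.148], 0], [[0.147, 0.093, -0.633], [0.356, -0.054, 0.148], 0], [[0.147, 0.093, -0.633], [0.356, -0.054, 0.148], 0], [[0.147, 0.093, -0.633], [0.356, -0.054, 0.148], 0], [[0.147, 0.093, -0.633], [0.356, -0.054, 0.148], 0]])

```text
time_s: 17.12
eef_pos: [0.6632, 0.115, 0.3157]
ee_rot: [0.579, 0.782, 0.137, -0.184]
wrist_force: [0.3, 0.3, -1.9]
width: 0.0405
gripper_force: 71.8
```

```bash
python3 t.py; python3 held.py; ls pics
```

```text
goal TCP [0.64196754 0.18263264 0.31975123] standoff [0.66287379 0.11425138 0.3138774 ]
half:
turn [0.0007, 0.0006, -0.0002] shift [0.0165, -0.0005, -0.0344] rows 0.3056572373800345 0.007790986032900997
standoff
turn [0.0014, 0.0012, -0.0003] shift [-0.0026, -0.0011, 0.0027] rows 0.031492087044531804 0.01558197206580237
goal
turn [0.0014, 0.0012, -0.0003] shift [0.1306, -0.0013, 0.0561] rows 1.136779176400268 0.01558197206580237
now: face centre in lens frame along 0.16552262177404342 off 0.028051699661361826 angle deg 0.11162688786420852 [ 0.37  0.74 -0.82  1.58  0.07  1.01 -0.04]
17.125 [0.6632 0.115  0.3157] width 0.04050353465482225 71.84763636323623 [ 0.37  0.74 -0.82  1.58  0.07  1.01 -0.04]
[  210   118   101   215 19421]
top plane z(tool)= 0.0007 x + -0.0016 y + 0.1374 n 3513 std 0.0006
axis y = 0.0002 x + 0.0005
end x at y: [(-0.008, np.float64(0.0693)), (-0.004, np.float64(0.0693)), (0, np.float64(0.069)), (0.004, np.float64(0.0693)), (0.008, np.float64(0.0693))]
held_15.2.png
held_17.1.png
lens.png
ring.png
scene0.png
scene1.png
scenecrop.png
star.png
top0.png
top1.png
topcrop.png
w_1.27.png
w_6.08.png
wrist0.png
```

Call:
drive_tool(moves=[[[0, 0, 0], [0.03, 0, 0.03], 0], [[0, 0, 0], [0.06, -0.001, 0.054], 0], [[0, 0, 0], [0.09, -0.001, 0.055], 0], [[0, 0, 0], [0.115, -0.001, 0.055], 0], [[0, 0, 0], [0.129, -0.001, 0.055], 0], [[0, 0, 0], [0.13, -0.001, 0.055], 0], [[0, 0, 0], [0.13, -0.001, 0.055], 0], [[0, 0, 0], [0.13, -0.001, 0.055], 0]])

```text
time_s: 18.18
eef_pos: [0.6425, 0.1813, 0.3205]
ee_rot: [0.579, 0.782, 0.138, -0.184]
wrist_force: [0.6, 0.2, -2.2]
width: 0.0405
gripper_force: 71.8
```

```bash
python3 t.py; python3 held.py
python3 - <<'E'
from h import *
for n in ['top','scene']:
    M,p,d=shot(n);np.savez(f'{n}2.npz',p=p,d=d,**M)
    if n=='scene': cv2.imwrite('pics/scene2.png',cv2.resize(p[130:330,190:430],(720,600))[...,::-1])
    # lens & target points projected
    print(n,proj(M,[[.577,.3965,.254],[.6031,.3110,.2092]]).round(1).tolist())
M,p,d=shot('wrist')
# is lens/ring visible?
print('wrist lens px',proj(M,[.577,.3965,.254]))
E
```

```text
goal TCP [0.64196754 0.18263264 0.31975123] standoff [0.66287379 0.11425138 0.3138774 ]
half:
turn [0.0009, 0.0005, 0.0003] shift [-0.0477, -0.0, -0.0612] rows 0.6209478829143816 0.009035847412436265
standoff
turn [0.0018, 0.001, 0.0007] shift [-0.1312, -0.0003, -0.0509] rows 1.125797967828703 0.018071694824872697
goal
turn [0.0018, 0.001, 0.0007] shift [0.002, -0.0003, 0.0026] rows 0.025934414048981246 0.018071694824872697
now: face centre in lens frame along 0.10123406769569751 off 0.0012813463881907138 angle deg 0.10996965027630383 [ 0.29  0.72 -0.83  1.61  0.06  0.95 -0.13]
18.175 [0.6425 0.1813 0.3205] width 0.04051263211489011 71.83585162740201 [ 0.29  0.72 -0.83  1.61  0.06  0.95 -0.13]
[  210   118   102   215 19494]
top plane z(tool)= 0.0000 x + -0.0017 y + 0.1375 n 3521 std 0.0006
axis y = -0.0015 x + 0.0005
end x at y: [(-0.008, np.float64(0.0693)), (-0.004, np.float64(0.0693)), (0, np.float64(0.069)), (0.004, np.float64(0.0693)), (0.008, np.float64(0.0693))]
top [[139.4, 180.9], [173.6, 174.0]]
scene [[327.8, 247.9], [300.8, 240.6]]
wrist lens px [[ 259.26603346 -199.53542337]]
```

View pics/scene2.png

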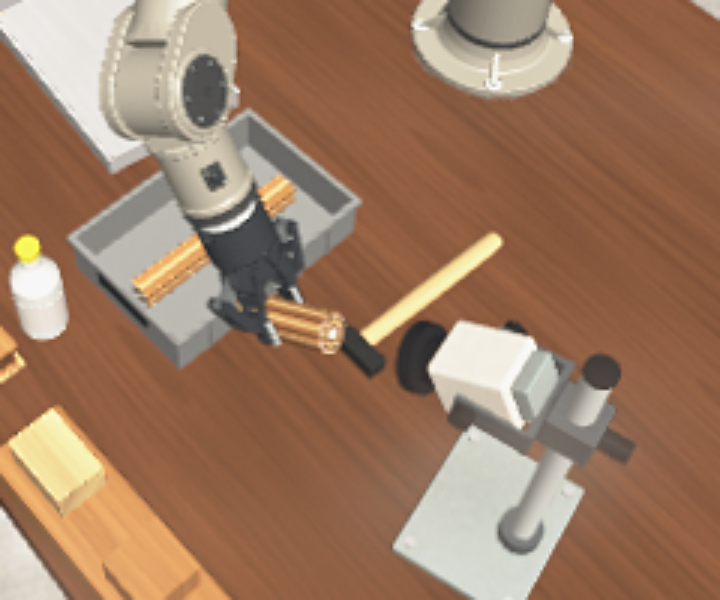

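The sawn (star) face is at (332,333) in the crop, i.e. (300.7,241) in the original, where I predicted (300.8,240.6). It faces the lens, and the square bars are in the tote. I'll make a small final trim, then hand in.

Call:
drive_tool(moves=[[[0, 0, 0], [0.003, 0, 0.002], 0], [[0, 0, 0], [0.003, 0, 0.002], 0], [[0, 0, 0], [0.003, 0, 0.002], 0], [[0, 0, 0], [0.003, 0, 0.002], 0], [[0, 0, 0], [0.003, 0, 0.002], 0], [[0, 0, 0], [0.003, 0, 0.002], 0]])

```text
time_s: 19.12
eef_pos: [0.6418, 0.1838, 0.3205]
ee_rot: [0.578, 0.783, 0.138, -0.184]
wrist_force: [0.5, 0.6, -1.7]
width: 0.0405
gripper_force: 71.8
```

```bash
python3 t.py | tail -1; python3 -c "
from h import *
print(ctrl.observe()['qd'].round(3)); print(ticket.finish_job())"
```

```text
now: face centre in lens frame along 0.09880854892658653 off 0.00039832912772866136 angle deg 0.15191472098066738 [ 0.28  0.72 -0.83  1.61  0.06  0.95 -0.13]
[ 0.001 -0.001  0.     0.001 -0.001 -0.001  0.001]
the job is handed in; nothing more can be done
None
```

I handed in the job at 19 s: both square bars are lying in the tote, and the star bar is held still with its sawn end about 99–100 mm from the lens, centred to within about 1 mm and square to within about 0.2° by my own measurements; the judging result was not shown.

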